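# Dock the battery and switch the charger on under its guard

## Task

Push the battery pack along the charger's rail until it is fully home and the spring catch has clicked up behind it. Then raise the switch guard all the way, flip the toggle lever beneath it fully over to its upper stop, and lower the guard until it is fully shut again. Leave the tools and other things lying around where they are.

Things in the scene. Friction and masses are not known exactly. Their poses are not given: they have to be found in the camera images.
- charger: Bench charger, grey and dark steel, fixed on the worktop; about 0.20 x 0.27 m. Origin on the worktop; its +x axis points away from the robot along the rail, +y to the left, z up. On its left (y = +85 mm) stands a switch console 120 mm wide with a face that slopes 35 degrees down toward -x; on its right (y = -75 mm) a low rail along x, its floor 12 mm above the worktop. Other tools lie farther off to the sides and at the back (fixed there).
- rail_home (a point): Point on the rail floor below the middle of the pack when the pack touches the end stop; x is the direction of pushing. The pack is locked when within about 4 mm of it.
- pack_center (a point): Centre (half-way up) of the black battery pack: 100 mm long along the rail (x), 64 mm wide, 56 mm high, about 0.45 kg. It starts 45 to 72 mm short of home with its foot under the rail's lips, so it can only slide. Its free near end (50 mm toward -x) is a flat upright face from 12 to 68 mm above the worktop.
- catch (a joint): Spring catch, a 28 mm wide steel tongue in the rail floor. 0 = up, 6 mm proud of the floor (locked behind the pack); about 0.006 (m) = held down under the pack. It rises by itself once the pack is home. With the pack home it stands 3 to 15 mm behind the pack's near end, below 18 mm over the worktop.
- guard (a joint): Black guard flap, 120 mm wide, over the sloped face. Radians: 0 = shut, 1.6 = stop, fully raised. It hinges about its upper edge (charger's y axis) and has a stiff hinge (about 0.1 N m) so it stays where it is left. Fully raised it stands square to the sloped face, so leaning about 33 degrees toward the robot over the switch: the lever must be reached below it, with the tool leaning back at about the slope of the face normal (35 degrees from vertical).
- guard_hinge (a point): Middle of the guard's hinge line, 44 mm out from the sloped face and 4 mm above the face's upper edge. Axes as the charger.
- guard_tab (a point): Grip point of the pull tab in the middle of the guard's free edge, 130 mm from the hinge line; the tab is 16 mm wide along the hinge (y), 10 mm thick, and sticks out 42 mm past the guard's edge, ending 16 mm past this point. Pinched along y it can turn between the fingers. Site x points from the tab to the hinge, z out of the guard's outer face.
- lever (a joint): Steel toggle lever on the sloped face. Radians: 0 = lower position (leaning 20 degrees down the slope), 0.70 = upper position. It is stiff (about 3 N at its tip) and stays wherever it is left, so push it until it is felt to stop. It swings in the plane of the charger's x and z.
- lever_pivot (a point): Pivot of the lever, on the sloped face, 55 mm down from its upper edge, in the middle of the console. Axes as the charger. The face runs 100 mm down between two side cheeks (104 mm apart, 40 mm high); a 14 mm high sill closes its lower end, 45 mm below the pivot.
- lever_tip (a point): Tip of the lever, 36 mm from the pivot; the lever is 11 mm thick in the direction it swings and 16 mm wide.
- tape: Roll of black tape, 62 mm, lying near the rail; leave it.
- screwdriver: Black screwdriver, 228 mm, lying to the left of the console; leave it.
- block: Milled steel block 40 x 60 x 28 mm behind the charger; leave it.
There are look-alikes about, which are no part of the job. Leave any brown or red look-alike of the part that bears pack_center alone.

How it is judged:
By the outcome, as a careful person would: the job done as asked, in the order asked, and still so for the second after the job is handed in, with the robot touching nothing.
It also fails if it takes over 72 s, if anything falls off the work surface, if the arm or the gripper's body presses on something with over 40 N, if the wrist force passes 120 N, or if a joint passes its speed limit or range.

## Robot

A 6-joint arm with a two-finger parallel gripper is mounted at the origin on a cart in front of the work surface, level with it; the furniture and walls round the work are solid. World frame = base frame: x ahead of the robot, y to its left, z up, the work surface at z = 0. Lengths are in m, angles in rad, forces in N, time in s.
With the tool pointing down it reaches from about 0.3 to 0.775 m from the base axis. Payload 14.6 kg.
Tool frame: the origin (TCP) lies at the centre of the arm's flange, where the gripper is bolted on; the fingertips stand 173 mm ahead of it and the grasp point (between the pads) lies 155 mm ahead of it; z points along the fingers, y is the line along which they close (so a half turn about z gives the same grasp; the last joint's range is limited). The gripper opens to 85 mm and grips with 20 to 120 N. Pads are 22 mm wide; open, the fingers measure 114 mm over their backs; the gripper's body (76 mm by 85 mm) begins 54 mm behind the grasp point. The pads swing forward as they close: fully open they stand 13 mm farther back than shut.
Start: joints at [-1.346, 0.3, 1.521, -0, 1.321, -0.067], TCP at [0.158, -0.527, 0.405] pointing down, gripper open.
Joint ranges: [-3.03, 3.03], [-0.79, 2.21], [0.23, 2.52], [-1.04, 4.18], [0, 3.07], [-2.55, 2.55]. Speed limits (rad/s): [2.22, 2.22, 2.57, 3.14, 3.14, 3.14].

## Interface

Orientations are given as a unit quaternion [w, x, y, z].
In Python, from workcell import robot, camera, calibration gives the robot as it stands.
- The arm moves only by the shell command python3 -m crank 'ROWS' [OPENING]. ROWS is JSON, a list of rows, each a list of 2 entries, a list of its own where there are three numbers: the shift along the world's x, y, z scaled (see below), then the turn about the world's z scaled (see below). A call has exactly 10 rows; each row shifts and turns the commanded pose from where the row before left it; what a row does not reach is not made up. The controller multiplies each number of a shift by 2 cm and each number of a turn by 0.5 rad. A row lasts 1/10 s, in which the tool goes at most 50 mm and 8.59 degrees, less where a joint would pass 70% of its speed; a pose out of reach is approached as far as the arm can. A call with a number of a shift or a turn outside -1 to 1 is refused whole. A call with a gripper value outside its range is refused whole. OPENING is the gripper's target within -1 to 1 (shut at 1, half-way at 0, fully open at -1), set as the call begins (- or left out, the last holds). The fingers move at their own pace and stop on an object; the grip force is fixed at half the most. Time passes only in rows, so rows that do not move let the fingers close, or fill a call up. It gives the time, the measured TCP pose, the force, the opening and the grip force at its end, in the units of the state.
- robot.read_state(): the state, without advancing time (a new reading comes with each control period).
- camera(name): name is "scene" or "top"; returns the picture (400x640x3 uint8, red, green, blue); there is no depth.
- calibration(name): a dict with "K" (3x3 intrinsics, pixels), "T" (4x4, takes a point from camera to world coordinates). Camera axes: x right, y up, looking along -z (the intrinsics and any distortion apply to the point x, -y, -z); pixel columns grow to the right and rows downward; lengths in m; the calibration is good to about 2 mm. A picture is of the moment at which its call begins. calibration takes no time and is no camera call.
- robot.sign_off(): hands the job in; it is judged then, once.
The state is a dict: "time": time; "qpos": joint angles; "dq": joint speeds; "effort": joint torques, N m; "eef_pos": TCP position; "tcp_rot": TCP orientation; "contact_force": force on the tool from outside, world axes, zero at the start; "moment": the same for the moment, N m; "width": opening from 0.0 (shut) to 1.0 (fully open); "grasp_force": force on a finger pad.
Only numpy, scipy, OpenCV 4.12 (cv2) and the standard library are available. Lean on these libraries where they do the work, as an engineer would, in place of code of your own. Each camera call takes 0.05 s, during which the arm holds its last target. There are 200 camera calls.

## Working session

There is one attempt and no reset: what is moved stays moved. The work goes in short steps, Python scripts to look and compute and a shell command to move; the robot and the scene stay as the last step left them, time stands still between calls to the robot, and variables do not carry over. Pictures are saved under pics/ and viewed, at most 10 in all, crops included, and the job is handed in when it is done.

```bash
ls; mkdir -p pics
python3 - <<'E'
from workcell import robot,camera,calibration
import cv2
for n in("scene","top"):
    im=camera(n); cv2.imwrite(f"pics/{n}0.png",im[:,:,::-1]); c=calibration(n); print(n,c)
print(robot.read_state())
E
```

```text
pics
scene {'K': array([[368.54061467,   0.        , 322.21580506],
       [  0.        , 368.54061467, 198.10792918],
       [  0.        ,   0.        ,   1.        ]]), 'T': array([[-0.48217326,  0.42297763, -0.76720197, -0.27635653],
       [-0.87594333, -0.21752934,  0.43058597,  0.51015433],
       [ 0.0152393 ,  0.87964249,  0.47539126,  0.66812617],
       [ 0.        ,  0.        ,  0.        ,  1.        ]])}
top {'K': array([[456.52578295,   0.        , 320.88941138],
       [  0.        , 456.52578295, 204.68892709],
       [  0.        ,   0.        ,   1.        ]]), 'T': array([[-0.0289241 ,  0.98891724, -0.14562309,  0.37316958],
       [-0.99912619, -0.03299967, -0.02564922,  0.00507771],
       [-0.03017047,  0.14475396,  0.9890076 ,  1.44128729],
       [ 0.        ,  0.        ,  0.        ,  1.        ]])}
{'time': 0.1, 'qpos': array([-1.34561487e+00,  3.00429613e-01,  1.52155812e+00, -1.32906091e-05,
        1.32069153e+00, -6.65470468e-02]), 'dq': array([-0.00041807,  0.00097685, -0.00120817, -0.0003661 , -0.00071984,
       -0.00139534]), 'effort': array([ 1.36012302e-03, -5.44377100e+01, -3.62369263e+01, -7.10859604e-05,
        3.06674432e-03,  2.96137284e-05]), 'eef_pos': array([ 0.15820092, -0.52672042,  0.40415368]), 'tcp_rot': array([-5.41086766e-04,  9.89380273e-01,  1.45349165e-01, -4.94656717e-05]), 'contact_force': array([-0.00416711,  0.57651767,  0.27168325]), 'moment': array([ 0.03023161, -0.02037172,  0.04980289]), 'grasp_force': 0.0, 'width': 1.0001207491923947}
```

View pics/scene0.png

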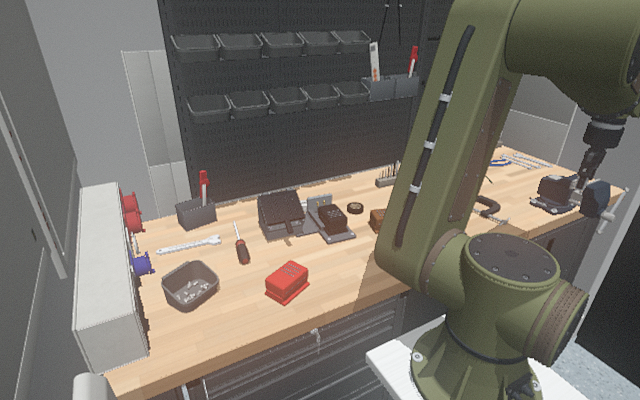

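View pics/top0.png

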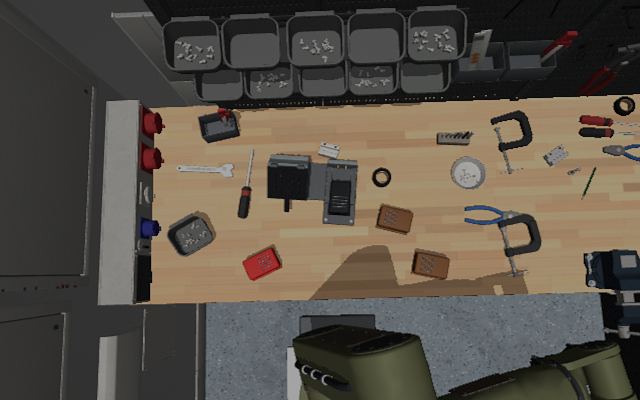

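The top view shows the charger at about px (268–357, 153–225), with the console on the left, the tab near (287, 204) and the black pack on the rail near (340, 197). The tape is at (381, 177). The pack look-alikes are red (262, 263) and brown (394, 218) and (430, 264). The black one on the charger's rail fits the description, so I'll confirm it with enlarged crops.

```bash
python3 - <<'E'
import cv2,numpy as np
a=cv2.imread("pics/top0.png")[140:235,255:400]; b=cv2.imread("pics/scene0.png")[180:255,245:375]
a=cv2.resize(a,(725,475),interpolation=cv2.INTER_CUBIC); b=cv2.resize(b,(780,450),interpolation=cv2.INTER_CUBIC)
cv2.imwrite("pics/ct.png",np.clip(a*1.8,0,255).astype('uint8')); cv2.imwrite("pics/cs.png",np.clip(b*1.8,0,255).astype('uint8'))
E
python3 -m crank 2>&1 | head -20
```

```text
invalid input
```

View pics/ct.png

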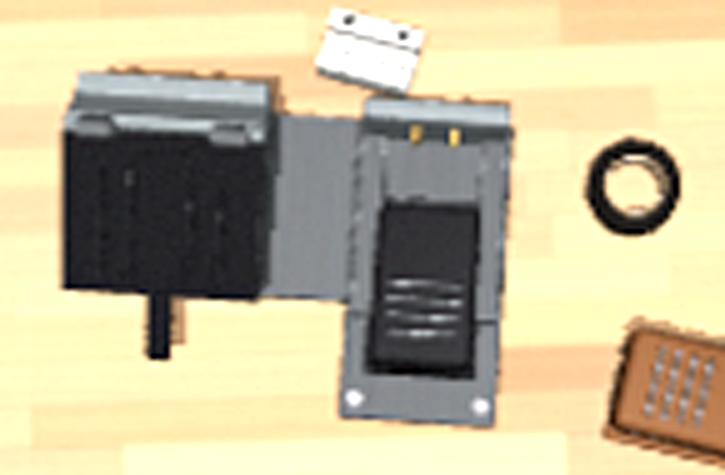

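View pics/cs.png

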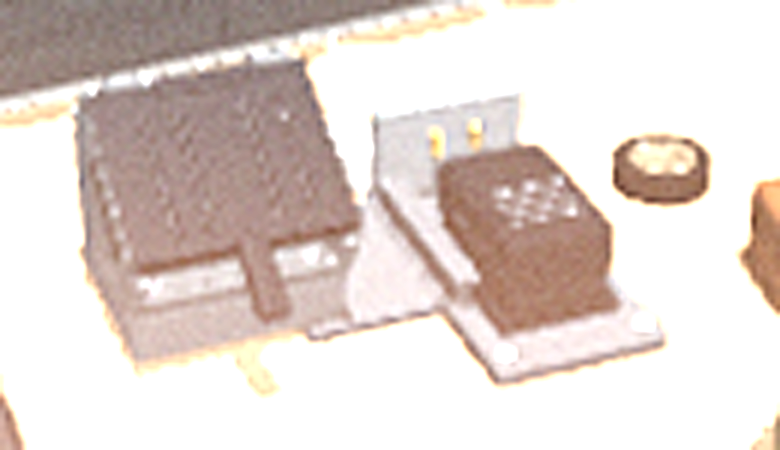

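The crops confirm it: the black pack sits on the grey rail with the end stop and gold contacts beyond it (top crop, pack 370–478 × 205–372). The shut guard's tab ends at (159, 358) in the top crop and (277, 318) in the scene crop. Next I'll triangulate.

```bash
cat > h.py <<'E'
import numpy as np
from workcell import calibration
def ray(n,u,v):
    c=calibration(n);K,T=c["K"],c["T"]
    p=np.linalg.inv(K)@[u,v,1]; d=T[:3,:3]@[p[0],-p[1],-p[2]]
    return T[:3,3],d/np.linalg.norm(d)
def plane(n,u,v,z):
    o,d=ray(n,u,v); return o+d*(z-o[2])/d[2]
def tri(a,b):
    o1,d1=ray("top",*a);o2,d2=ray("scene",*b)
    s=np.linalg.lstsq(np.c_[d1,-d2],o2-o1,rcond=None)[0]
    p,q=o1+s[0]*d1,o2+s[1]*d2; return (p+q)/2,np.linalg.norm(p-q)
def proj(n,P):
    c=calibration(n);K,T=c["K"],c["T"]
    q=T[:3,:3].T@(np.asarray(P)-T[:3,3]); q=K@[q[0],-q[1],-q[2]]; return q[:2]/q[2]
E
python3 - <<'E'
from h import *
np.set_printoptions(precision=4,suppress=True)
t=lambda u,v:(254.6+u/5,139.6+v/5); s=lambda u,v:(244.6+u/6,179.6+v/6)
P={'tabend':((159,358),(270,320)),'gNL':((65,287),(137,270)),'gNR':((267,297),(360,232)),'plateL':((341,417),(498,380)),'plateR':((494,424),(662,342)),
'packFR':((478,205),(548,147)),'packFL':((383,205),(441,160)),'stopL':((365,100),(376,118)),'stopR':((512,102),(519,97)),'boltL':((354,398),(505,353)),'boltR':((481,406),(643,324))}
for k,(a,b) in P.items(): print(k,*tri(t(*a),s(*b)))
print('bolts@12',plane('top',*t(354,398),.012),plane('top',*t(481,406),.012))
for u,v in((383,205),(478,205),(370,358),(474,362)): print('pack@68',plane('top',*t(u,v),.068))
print('packbot@12',plane('top',*t(368,366),.012),plane('top',*t(473,374),.012))
E
```

```text
tabend [0.5605 0.1478 0.0592] 0.0016847568317707921
gNL [0.6023 0.201  0.0804] 0.0006134349647181043
gNR [0.5944 0.0807 0.0723] 0.0032424943354353785
plateL [0.5256 0.0381 0.0092] 0.0004718452312295122
plateR [ 0.5185 -0.0579  0.0066] 0.0009587587848025142
packFR [ 0.6452 -0.0551  0.063 ] 0.009142694095598642
packFL [0.6485 0.0066 0.0684] 0.0009105824684599989
stopL [0.715  0.0144 0.0646] 0.0036682297151861705
stopR [ 0.7117 -0.0772  0.0575] 0.005204998522277465
boltL [0.5362 0.0289 0.0166] 0.0008224071088438329
boltR [ 0.5287 -0.0508  0.0143] 0.0012302701736633308
bolts@12 [0.537  0.0293 0.012 ] [ 0.5293 -0.0504  0.012 ]
pack@68 [0.6489 0.007  0.068 ]
pack@68 [ 0.6468 -0.0511  0.068 ]
pack@68 [0.5546 0.0179 0.068 ]
pack@68 [ 0.5501 -0.045   0.068 ]
packbot@12 [0.557  0.0198 0.012 ] [ 0.5497 -0.0461  0.012 ]
```

```bash
R='[[0.588,0.862,0],-0.025]'; python3 -m crank '[[[0.588,0.862,0],-0.025],[[0.588,0.862,0],-0.025],[[0.588,0.862,0],-0.025],[[0.588,0.862,0],-0.025],[[0.588,0.862,0],-0.025],[[0.588,0.862,0],-0.025],[[0.588,0.862,0],-0.025],[[0.588,0.862,0],-0.025],[[0.588,0.862,0],-0.025],[[0.588,0.862,0],-0.025]]' 1
python3 -m crank '[[[0.588,0.862,0],-0.025],[[0.588,0.862,0],-0.025],[[0.588,0.862,0],-0.025],[[0.588,0.862,0],-0.025],[[0.588,0.862,0],-0.025],[[0.588,0.862,0],-0.025],[[0.588,0.862,0],-0.025],[[0.588,0.862,0],-0.025],[[0.588,0.862,0],-0.025],[[0.588,0.862,0],-0.025]]'
python3 -m crank '[[[0.588,0.862,0],-0.025],[[0.588,0.862,0],-0.025],[[0.588,0.862,0],-0.025],[[0.588,0.862,0],-0.025],[[0.588,0.862,0],-0.025],[[0.588,0.862,0],-0.025],[[0.588,0.862,0],-0.025],[[0.588,0.862,0],-0.025],[[0.588,0.862,0],-0.025],[[0.588,0.862,0],-0.025]]'
```

```text
time: 1.1
eef_pos: [0.2762, -0.3536, 0.4045]
tcp_rot: [-0.0, 0.997, 0.083, -0.0]
contact_force: [0.7, -0.4, -0.3]
width: -0.002
grasp_force: 0.0
time: 2.1
eef_pos: [0.3938, -0.1811, 0.4045]
tcp_rot: [-0.0, 1.0, 0.021, -0.0]
contact_force: [-0.6, -0.4, -1.1]
width: 0.004
grasp_force: 0.0
time: 3.1
eef_pos: [0.5114, -0.0088, 0.4044]
tcp_rot: [0.0, 0.999, -0.042, -0.0]
contact_force: [0.1, 0.5, 0.5]
width: -0.0
grasp_force: 0.0
```

```bash
python3 -m crank '[[[0,0,-0.99],0],[[0,0,-0.99],0],[[0,0,-0.99],0],[[0,0,-0.99],0],[[0,0,-0.99],0],[[0,0,-0.99],0],[[0,0,-0.99],0],[[0,0,-0.99],0],[[0,0,-0.99],0],[[0,0,-0.99],0]]'
python3 -m crank '[[[0.3,-0.024,0],0],[[0.3,-0.024,0],0],[[0.3,-0.024,0],0],[[0.3,-0.024,0],0],[[0.3,-0.024,0],0],[[0.3,-0.024,0],0],[[0.3,-0.024,0],0],[[0.3,-0.024,0],0],[[0.3,-0.024,0],0],[[0.3,-0.024,0],0]]'
python3 - <<'E'
from workcell import camera
import cv2
cv2.imwrite("pics/t1.png",cv2.resize(camera("top")[130:240,250:400,::-1],(750,550),interpolation=cv2.INTER_CUBIC))
E
```

```text
time: 4.1
eef_pos: [0.5109, -0.0095, 0.2057]
tcp_rot: [-0.0, 0.999, -0.042, -0.0]
contact_force: [0.2, 0.5, 0.2]
width: -0.001
grasp_force: 0.0
time: 5.1
eef_pos: [0.5711, -0.0143, 0.2072]
tcp_rot: [-0.0, 0.999, -0.042, -0.001]
contact_force: [-9.4, 0.8, 7.8]
width: 0.0
grasp_force: 5.1
```

View pics/t1.png

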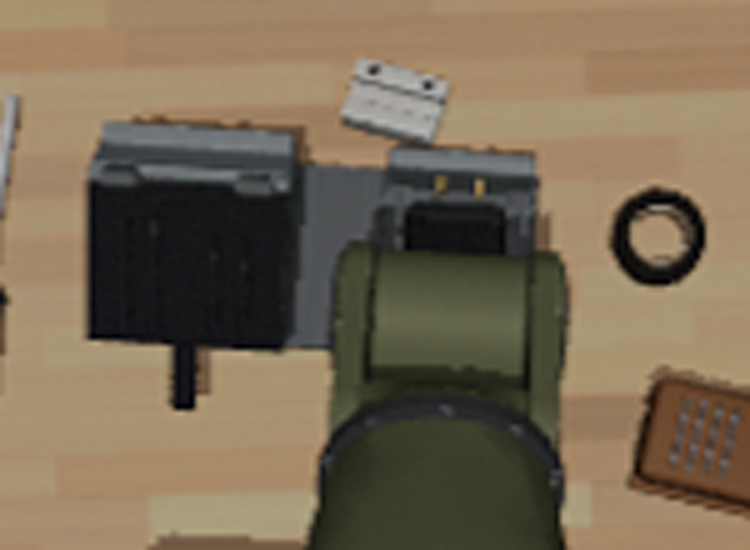

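The pack's far edge is now at crop v≈205, about 31 mm farther along the rail. I'll keep pushing.

```bash
python3 -m crank '[[[0.2,-0.016,0],0],[[0.2,-0.016,0],0],[[0.2,-0.016,0],0],[[0.15,-0.012,0],0],[[0.1,-0.008,0],0],[[0.1,-0.008,0],0],[[0.1,-0.008,0],0],[[0.1,-0.008,0],0],[[0.1,-0.008,0],0],[[0.1,-0.008,0],0]]'
```

```text
time: 6.15
eef_pos: [0.5938, -0.0161, 0.2069]
tcp_rot: [-0.0, 0.999, -0.041, -0.012]
contact_force: [-100.1, 4.1, 67.3]
width: -0.001
grasp_force: 51.0
```

```bash
python3 -m crank '[[[-0.3,0.024,0],0],[[-0.5,0.04,0],0],[[-0.8,0.06,0],0],[[-1,0.08,0],0],[[-1,0.08,0.2],0],[[-1,0.08,0.5],0],[[-1,0.08,1],0],[[-0.5,0.04,1],0],[[-0.5,0,1],0],[[-0.5,0,1],0]]'
python3 - <<'E'
from workcell import camera
import cv2
cv2.imwrite("pics/s2.png",cv2.resize(camera("scene")[180:255,245:375,::-1],(780,450),interpolation=cv2.INTER_CUBIC))
cv2.imwrite("pics/t2.png",cv2.resize(camera("top")[140:235,255:400,::-1],(725,475),interpolation=cv2.INTER_CUBIC))
a,b=[cv2.imread(f"pics/{k}2.png") for k in"st"]
import numpy as np
cv2.imwrite("pics/st2.png",np.vstack([cv2.resize(a[:,300:],(480,450))[:300],cv2.resize(b[80:440,300:560],(480,664))[:300]]))
E
```

```text
time: 7.15
eef_pos: [0.4558, -0.0068, 0.3019]
tcp_rot: [0.0, 0.999, -0.042, 0.0]
contact_force: [-0.2, 1.1, 0.6]
width: 0.003
grasp_force: 0.0
```

View pics/st2.png

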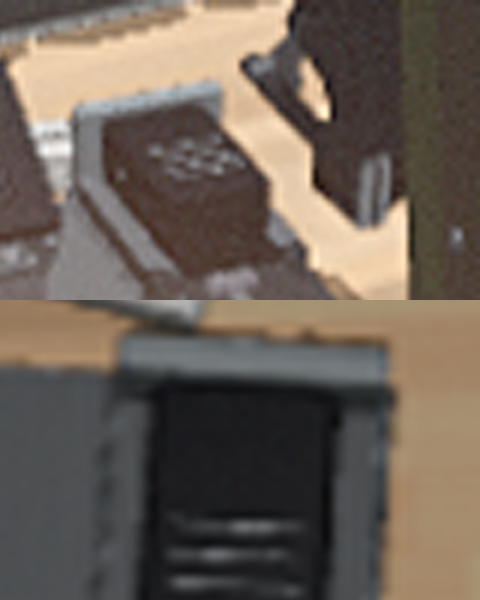

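The pack sits flush against the end stop with its contacts hidden, and the pale tongue is visible behind its near end. The controller only turns about z, so next I'll check whether stretching past the reach limit, in free space to the right, tilts the tool.

```bash
python3 -m crank '[[[0,-0.833,0.25],-0.05],[[0,-0.833,0.25],-0.05],[[0,-0.833,0.25],-0.05],[[0,-0.833,0.25],-0.05],[[0,-0.833,0.25],-0.05],[[0,-0.833,0.25],-0.05],[[0,-0.833,0.25],-0.05],[[0,-0.833,0.25],-0.05],[[0,-0.833,0.25],-0.05],[[0,-0.833,0.25],-0.05]]'
python3 -m crank '[[[0,-0.833,0.25],-0.05],[[0,-0.833,0.25],-0.05],[[0,-0.833,0.25],-0.05],[[0,-0.833,0.25],-0.05],[[0,-0.833,0.25],-0.05],[[0,-0.833,0.25],-0.05],[[0,-0.833,0.25],-0.05],[[0,-0.833,0.25],-0.05],[[0,-0.833,0.25],-0.05],[[0,-0.833,0.25],-0.05]]'
python3 -m crank '[[[0,-0.833,0.25],-0.05],[[0,-0.833,0.25],-0.05],[[0,-0.833,0.25],-0.05],[[0,-0.833,0.25],-0.05],[[0,-0.833,0.25],-0.05],[[0,-0.833,0.25],-0.05],[[0,-0.833,0.25],-0.05],[[0,-0.833,0.25],-0.05],[[0,-0.833,0.25],-0.05],[[0,-0.833,0.25],-0.05]]'
python3 -m crank '[[[0.67,-0.74,0],0],[[0.67,-0.74,0],0],[[0.67,-0.74,0],0],[[0.67,-0.74,0],0],[[0.67,-0.74,0],0],[[0.67,-0.74,0],0],[[0.67,-0.74,0],0],[[0.67,-0.74,0],0],[[0.67,-0.74,0],0],[[0.67,-0.74,0],0]]'
python3 -c "
from workcell import robot
print(robot.read_state()['qpos'])"
```

```text
time: 8.25
eef_pos: [0.4564, -0.1743, 0.3502]
tcp_rot: [-0.0, 0.986, -0.166, -0.0]
contact_force: [-0.0, -0.5, -1.0]
width: 0.001
grasp_force: 0.0
time: 9.25
eef_pos: [0.4559, -0.3415, 0.401]
tcp_rot: [0.0, 0.957, -0.289, 0.0]
contact_force: [0.1, -0.6, -0.5]
width: 0.004
grasp_force: 0.0
time: 10.25
eef_pos: [0.4556, -0.508, 0.4509]
tcp_rot: [-0.0, 0.914, -0.406, -0.0]
contact_force: [0.2, -0.7, 0.2]
width: 0.004
grasp_force: 0.0
time: 11.25
eef_pos: [0.5476, -0.608, 0.4319]
tcp_rot: [0.008, 0.914, -0.405, 0.018]
contact_force: [0.0, 1.0, 0.6]
width: -0.0
grasp_force: 0.0
[-8.82520378e-01  1.06990440e+00  2.34578572e-01  1.70439792e-03
  1.79672215e+00  1.52231954e+00]
```

```bash
python3 -m crank '[[[0.67,-0.74,0.5],0],[[0.67,-0.74,0.5],0],[[0.67,-0.74,0.5],0],[[0.67,-0.74,0.5],0],[[0.67,-0.74,0.5],0],[[0.67,-0.74,0.5],0],[[0.67,-0.74,0.5],0],[[0.67,-0.74,0.5],0],[[0.67,-0.74,0.5],0],[[0.67,-0.74,0.5],0]]'
python3 -c "
from workcell import robot
print(robot.read_state()['qpos'])"
```

```text
time: 12.25
eef_pos: [0.5466, -0.6059, 0.4612]
tcp_rot: [0.032, 0.912, -0.403, 0.071]
contact_force: [0.4, 0.1, -0.8]
width: 0.0
grasp_force: 0.0
[-0.88227552  1.03411234  0.23556916  0.00711153  1.71575122  1.52329834]
```

It works: the tilt accumulates, 9° so far. I'll carry on.

```bash
python3 -m crank '[[[0.9,-1,1],0],[[0.9,-1,1],0],[[0.9,-1,1],0],[[0.9,-1,1],0],[[0.9,-1,1],0],[[0.9,-1,1],0],[[0.9,-1,1],0],[[0.9,-1,1],0],[[0.9,-1,1],0],[[0.9,-1,1],0]]'
python3 -c "
from workcell import robot
print(robot.read_state()['qpos'])"
```

```text
time: 13.25
eef_pos: [0.5332, -0.5913, 0.5373]
tcp_rot: [0.068, 0.902, -0.399, 0.152]
contact_force: [-0.6, 0.1, -0.3]
width: 0.004
grasp_force: 0.0
[-0.8844392   0.94156445  0.23561049  0.01560282  1.63015851  1.52303301]
```

```bash
python3 -m crank '[[[0.9,-1,1],0],[[0.9,-1,1],0],[[0.9,-1,1],0],[[0.9,-1,1],0],[[0.9,-1,1],0],[[0.9,-1,1],0],[[0.9,-1,1],0],[[0.9,-1,1],0],[[0.9,-1,1],0],[[0.9,-1,1],0]]'
python3 -m crank '[[[0.9,-1,1],0],[[0.9,-1,1],0],[[0.9,-1,1],0],[[0.9,-1,1],0],[[0.9,-1,1],0],[[-0.3,1,0],0.05],[[-0.3,1,0],0.05],[[-0.3,1,0],0.05],[[-0.3,1,0],0.05],[[-0.3,1,0],0.05]]' -1
python3 -c "
from workcell import robot
from scipy.spatial.transform import Rotation as R
s=robot.read_state();print(s['qpos']);q=s['tcp_rot'];print(R.from_quat([*q[1:],q[0]]).as_matrix().round(3))"
```

```text
time: 14.25
eef_pos: [0.5249, -0.5825, 0.5875]
tcp_rot: [0.104, 0.884, -0.391, 0.233]
contact_force: [-0.4, 0.2, 0.6]
width: -0.001
grasp_force: 0.0
time: 15.25
eef_pos: [0.4923, -0.4792, 0.6059]
tcp_rot: [0.105, 0.895, -0.33, 0.28]
contact_force: [0.5, -0.1, 1.0]
width: 0.999
grasp_force: 0.0
[-0.83240641  0.49458284  0.82877271  0.07367983  1.21484539  1.4414451 ]
[[ 0.625 -0.65   0.433]
 [-0.533 -0.76  -0.373]
 [ 0.571  0.002 -0.821]]
```

The tool is now tilted 34.8° with its closing axis level, which is what the lever needs. I'll move to the pre-grasp pose in front of the guard tab, turning to the charger's heading on the way.

```bash
python3 -m crank '[[[-0.064,0.793,-0.435],0.032],[[-0.064,0.793,-0.435],0.032],[[-0.064,0.793,-0.435],0.032],[[-0.064,0.793,-0.435],0.032],[[-0.064,0.793,-0.435],0.032],[[-0.064,0.793,-0.435],0.032],[[-0.064,0.793,-0.435],0.032],[[-0.064,0.793,-0.435],0.032],[[-0.064,0.793,-0.435],0.032],[[-0.064,0.793,-0.435],0.032]]' -0.2
python3 -m crank '[[[-0.064,0.793,-0.435],0.032],[[-0.064,0.793,-0.435],0.032],[[-0.064,0.793,-0.435],0.032],[[-0.064,0.793,-0.435],0.032],[[-0.064,0.793,-0.435],0.032],[[-0.064,0.793,-0.435],0.032],[[-0.064,0.793,-0.435],0.032],[[-0.064,0.793,-0.435],0.032],[[-0.064,0.793,-0.435],0.032],[[-0.064,0.793,-0.435],0.032]]'
python3 -m crank '[[[-0.064,0.793,-0.435],0.031],[[-0.064,0.793,-0.435],0.031],[[-0.064,0.793,-0.435],0.031],[[-0.064,0.793,-0.435],0.031],[[-0.064,0.793,-0.435],0.031],[[-0.064,0.793,-0.435],0.031],[[-0.064,0.793,-0.435],0.031],[[-0.064,0.793,-0.435],0.031],[[-0.064,0.793,-0.435],0.031],[[-0.064,0.793,-0.435],0.031]]'
python3 -m crank '[[[-0.064,0.793,-0.435],0.031],[[-0.064,0.793,-0.435],0.031],[[-0.064,0.793,-0.435],0.031],[[-0.064,0.793,-0.435],0.031],[[-0.064,0.793,-0.435],0.031],[[-0.064,0.793,-0.435],0.031],[[-0.064,0.793,-0.435],0.031],[[-0.064,0.793,-0.435],0.031],[[-0.064,0.793,-0.435],0.031],[[-0.064,0.793,-0.435],0.031]]'
python3 - <<'E'
from workcell import robot,camera
from scipy.spatial.transform import Rotation as R
import cv2
s=robot.read_state();print(s['qpos']);q=s['tcp_rot'];print(R.from_quat([*q[1:],q[0]]).as_matrix().round(3))
cv2.imwrite("pics/s3.png",cv2.resize(camera("scene")[150:270,225:375,::-1],(750,600),interpolation=cv2.INTER_CUBIC))
E
```

```text
time: 16.25
eef_pos: [0.4797, -0.3209, 0.5186]
tcp_rot: [0.082, 0.919, -0.258, 0.288]
contact_force: [-0.4, -0.2, 1.4]
width: 0.6
grasp_force: 0.0
time: 17.25
eef_pos: [0.4669, -0.1622, 0.4315]
tcp_rot: [0.059, 0.936, -0.184, 0.293]
contact_force: [-0.3, -0.5, 0.7]
width: 0.601
grasp_force: 0.0
time: 18.25
eef_pos: [0.4541, -0.0035, 0.3444]
tcp_rot: [0.036, 0.948, -0.111, 0.297]
contact_force: [-0.6, -1.5, 0.1]
width: 0.601
grasp_force: 0.0
time: 19.25
eef_pos: [0.4413, 0.1551, 0.2574]
tcp_rot: [0.012, 0.954, -0.037, 0.299]
contact_force: [-0.2, 0.1, 0.5]
width: 0.602
grasp_force: 0.0
[ 0.29134624  0.25966564  1.99723537 -0.60648576  0.37163722  2.45116831]
[[ 0.819 -0.077  0.569]
 [-0.063 -0.997 -0.045]
 [ 0.571  0.002 -0.821]]
```

View pics/s3.png

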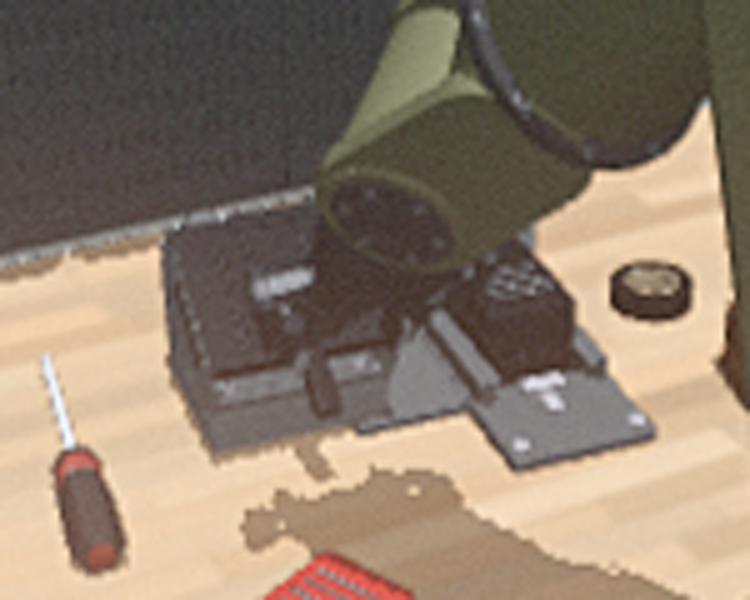

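The catch is up, showing as a bright tongue behind the pack at (545, 385), and the open fingers are lined up with the tab at (320, 385). I'll approach and pinch it.

```bash
python3 -m crank '[[[0.228,-0.018,-0.328],0],[[0.228,-0.018,-0.328],0],[[0.228,-0.018,-0.328],0],[[0.228,-0.018,-0.328],0],[[0.228,-0.018,-0.328],0],[[0.228,-0.018,-0.328],0],[[0.228,-0.018,-0.328],0],[[0.228,-0.018,-0.328],0],[[0.228,-0.018,-0.328],0],[[0.228,-0.018,-0.328],0]]'
python3 -m crank '[[[0,0,0],0],[[0,0,0],0],[[0,0,0],0],[[0,0,0],0],[[0,0,0],0],[[0,0,0],0],[[0,0,0],0],[[0,0,0],0],[[0,0,0],0],[[0,0,0],0]]' 1
python3 - <<'E'
from workcell import robot,camera
import cv2
print(robot.read_state()['qpos'])
cv2.imwrite("pics/s4.png",cv2.resize(camera("scene")[170:260,245:345,::-1],(660,594),interpolation=cv2.INTER_CUBIC))
E
```

```text
time: 20.3
eef_pos: [0.4903, 0.1481, 0.1952]
tcp_rot: [0.011, 0.955, -0.036, 0.295]
contact_force: [-0.4, -0.1, 0.4]
width: 0.595
grasp_force: 0.0
time: 21.3
eef_pos: [0.4894, 0.1499, 0.1959]
tcp_rot: [0.009, 0.954, -0.035, 0.296]
contact_force: [-1.7, 20.0, -3.5]
width: 0.174
grasp_force: 58.4
[ 0.25030193  0.45753701  1.90447471 -0.73108972  0.26776404  2.55427269]
```

View pics/s4.png

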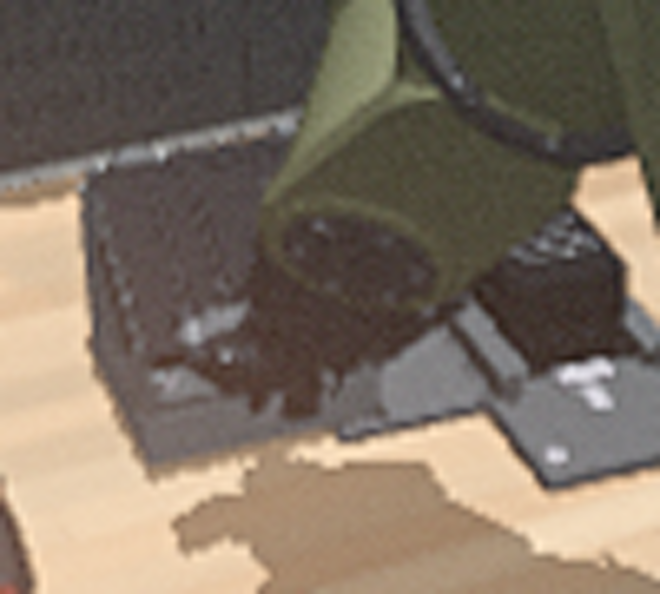

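Run:
```python
import numpy as np
a=np.radians(35-np.linspace(0,92,21)); x=-.13*np.cos(a)/.02; z=-.13*np.sin(a)/.02
for dx,dz in zip(np.diff(x),np.diff(z)): print(f"[[{dx*.997:.2f},{-dx*.08:.2f},{dz:.2f}],0]",end=",")
```

```text
[[-0.28,0.02,0.44],0],[[-0.24,0.02,0.46],0],[[-0.21,0.02,0.48],0],[[-0.17,0.01,0.49],0],[[-0.13,0.01,0.51],0],[[-0.09,0.01,0.51],0],[[-0.05,0.00,0.52],0],[[-0.00,0.00,0.52],0],[[0.04,-0.00,0.52],0],[[0.08,-0.01,0.52],0],[[0.12,-0.01,0.51],0],[[0.16,-0.01,0.50],0],[[0.20,-0.02,0.48],0],[[0.24,-0.02,0.46],0],[[0.27,-0.02,0.44],0],[[0.31,-0.02,0.42],0],[[0.34,-0.03,0.39],0],[[0.37,-0.03,0.37],0],[[0.40,-0.03,0.33],0],[[0.42,-0.03,0.30],0],
```

```bash
python3 -m crank '[[[-0.28,0.08,0.44],0],[[-0.24,0.02,0.46],0],[[-0.21,0.02,0.48],0],[[-0.17,0.01,0.49],0],[[-0.13,0.01,0.51],0],[[-0.09,0.01,0.51],0],[[-0.05,0,0.52],0],[[0,0,0.52],0],[[0.04,0,0.52],0],[[0.08,-0.01,0.52],0]]'
python3 -c "
from workcell import robot
print(robot.read_state()['qpos'])"
```

```text
time: 22.35
eef_pos: [0.4692, 0.152, 0.2962]
tcp_rot: [0.009, 0.954, -0.036, 0.297]
contact_force: [18.9, 15.4, -9.7]
width: 0.172
grasp_force: 61.5
[ 0.26608275  0.24141063  1.90561225 -0.43747069  0.45537104  2.25374208]
```

```bash
python3 -m crank '[[[0.17,0.03,0.51],0],[[0.2,0.02,0.5],0],[[0.22,0,0.48],0],[[0.24,-0.01,0.46],0],[[0.27,-0.02,0.44],0],[[0.31,-0.02,0.42],0],[[0.34,-0.03,0.39],0],[[0.37,-0.03,0.37],0],[[0.4,-0.03,0.33],0],[[0.35,-0.03,0.25],0]]'
python3 - <<'E'
from workcell import robot,camera
import cv2
print(robot.read_state()['qpos'])
cv2.imwrite("pics/s5.png",cv2.resize(camera("scene")[130:260,235:365,::-1],(600,600),interpolation=cv2.INTER_CUBIC))
E
```

```text
time: 23.35
eef_pos: [0.5267, 0.148, 0.378]
tcp_rot: [0.012, 0.955, -0.036, 0.294]
contact_force: [1.7, -5.0, -10.9]
width: 0.173
grasp_force: 59.5
[ 0.22927682  0.24688002  1.68292824 -0.28303114  0.65500233  2.05160796]
```

View pics/s5.png

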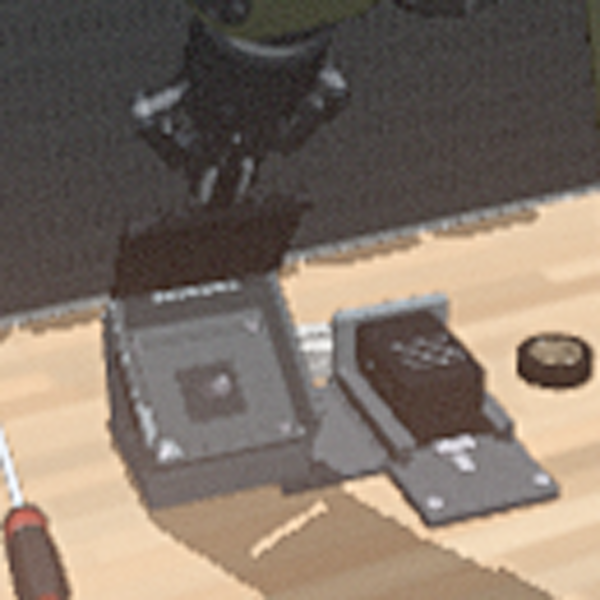

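The guard stands up, and the lever shows at (215, 385) in the crop, on its dark plate. I'll push a little further to feel for the stop.

```bash
python3 -m crank '[[[0.1,-0.01,0.06],0],[[0.1,-0.01,0.06],0],[[0.1,-0.01,0.06],0],[[0.1,-0.01,0.06],0],[[0,0,0],0],[[0,0,0],0],[[0,0,0],0],[[0,0,0],0],[[0,0,0],0],[[0,0,0],0]]'
```

```text
time: 24.4
eef_pos: [0.5324, 0.1478, 0.3808]
tcp_rot: [0.012, 0.956, -0.036, 0.29]
contact_force: [-41.9, -3.4, -5.2]
width: 0.173
grasp_force: 61.3
```

```bash
python3 -m crank '[[[0,0,0],0],[[0,0,0],0],[[-0.05,0,0],0],[[0,0,0],0],[[-0.5,0.04,0.8],0],[[-0.6,0.05,0.8],0],[[-0.6,0.05,0.8],0],[[-0.6,0.05,0.8],0],[[-0.6,0.05,0.6],0],[[-0.6,0.05,0],0]]' -0.3
python3 - <<'E'
from h import *
from workcell import robot,camera
import cv2
s=camera("scene");t=camera("top")
print(robot.read_state()['qpos'].round(3))
print(proj("scene",(.6335,.1385,.094)),proj("top",(.6335,.1385,.094)),proj("scene",(.663,.137,.073)))
cv2.imwrite("pics/s6.png",np.hstack([cv2.resize(s[175:245,250:310,::-1],(480,560),interpolation=cv2.INTER_CUBIC),cv2.resize(t[140:215,260:300,::-1],(300,560),interpolation=cv2.INTER_CUBIC)]))
E
```

```text
time: 25.4
eef_pos: [0.4627, 0.1536, 0.4607]
tcp_rot: [0.011, 0.954, -0.036, 0.297]
contact_force: [-0.2, -0.3, -0.6]
width: 0.65
grasp_force: 0.0
[ 0.274  0.042  1.725 -0.267  0.821  2.047]
[282.49134984 210.92402979] [287.59654812 185.40944728] [279.43829517 212.3521678 ]
```

View pics/s6.png

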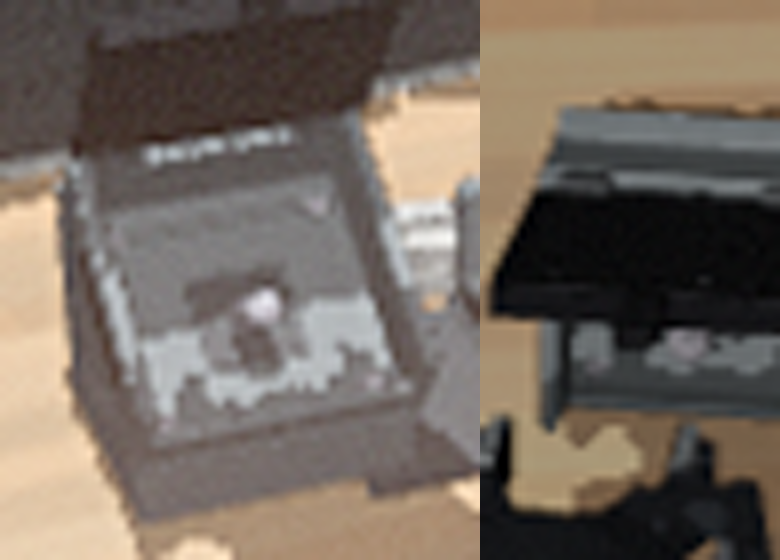

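Knob measured at scene (282.9, 213.1) and top (287.3, 185.8), against predictions of (282.5, 210.9) and (287.6, 185.4), so the geometry holds. I'll close the fingers and go below the guard onto the lever's lower side.

```bash
python3 -m crank '[[[-0.5,0.04,-0.6],0],[[-0.5,0.04,-0.6],0],[[-0.5,0.04,-0.6],0],[[-0.5,0.04,-0.6],0],[[0.37,-0.04,-0.98],0],[[0.37,-0.04,-0.98],0],[[0.37,-0.04,-0.98],0],[[0.37,-0.04,-0.98],0],[[0.37,-0.04,-0.98],0],[[0.37,-0.04,-0.98],0]]' 1
python3 -c "
from workcell import robot
from h import *
s=robot.read_state();print(s['qpos'].round(3));print(np.array([.467,.1515,.2946])-s['eef_pos'])"
```

```text
time: 26.5
eef_pos: [0.468, 0.1518, 0.2915]
tcp_rot: [0.011, 0.955, -0.036, 0.295]
contact_force: [0.9, -0.0, -0.0]
width: -0.001
grasp_force: 0.0
[ 0.267  0.247  1.911 -0.448  0.451  2.265]
[-0.00098436 -0.00031401  0.00307591]
```

```bash
python3 -m crank '[[[0.28,-0.024,-0.395],0],[[0.28,-0.024,-0.395],0],[[0.28,-0.024,-0.395],0],[[0.28,-0.024,-0.395],0],[[0.28,-0.024,-0.395],0],[[0.28,-0.024,-0.395],0],[[0.28,-0.024,-0.395],0],[[0.28,-0.024,-0.395],0],[[0.28,-0.024,-0.395],0],[[0.28,-0.024,-0.395],0]]'
python3 - <<'E'
from workcell import robot,camera
import cv2,numpy as np
print(robot.read_state()['qpos'].round(3))
s=camera("scene");t=camera("top")
cv2.imwrite("pics/s7.png",np.hstack([cv2.resize(s[175:245,250:310,::-1],(480,560),interpolation=cv2.INTER_CUBIC),cv2.resize(t[140:215,260:300,::-1],(300,560),interpolation=cv2.INTER_CUBIC)]))
E
```

```text
time: 27.5
eef_pos: [0.5241, 0.1471, 0.2136]
tcp_rot: [0.011, 0.955, -0.036, 0.295]
contact_force: [-0.9, 0.6, 0.3]
width: 0.001
grasp_force: 0.0
[ 0.229  0.478  1.811 -0.564  0.321  2.365]
```

No contact yet. I'll push up the slope in small steps.

```bash
python3 -m crank '[[[0.082,-0.006,0.057],0],[[0.082,-0.006,0.057],0],[[0.082,-0.006,0.057],0],[[0.082,-0.006,0.057],0],[[0.082,-0.006,0.057],0],[[0.082,-0.006,0.057],0],[[0.082,-0.006,0.057],0],[[0.082,-0.006,0.057],0],[[0.082,-0.006,0.057],0],[[0.082,-0.006,0.057],0]]'
```

```text
time: 28.6
eef_pos: [0.5402, 0.1459, 0.2258]
tcp_rot: [0.011, 0.955, -0.036, 0.295]
contact_force: [-3.9, 0.0, 1.3]
width: -0.004
grasp_force: 1.5
```

```bash
python3 -m crank '[[[0.041,-0.003,0.028],0],[[0.041,-0.003,0.028],0],[[0.041,-0.003,0.028],0],[[0.041,-0.003,0.028],0],[[0.041,-0.003,0.028],0],[[0,0,0],0],[[0,0,0],0],[[0,0,0],0],[[0,0,0],0],[[0,0,0],0]]'
python3 -m crank '[[[0.041,-0.003,0.028],0],[[0.041,-0.003,0.028],0],[[0.041,-0.003,0.028],0],[[0,0,0],0],[[0,0,0],0],[[0,0,0],0],[[0,0,0],0],[[0,0,0],0],[[0,0,0],0],[[0,0,0],0]]'
```

```text
time: 29.6
eef_pos: [0.5436, 0.1457, 0.2278]
tcp_rot: [0.011, 0.955, -0.036, 0.294]
contact_force: [-9.3, 0.2, -1.5]
width: 0.001
grasp_force: 4.3
time: 30.6
eef_pos: [0.5448, 0.1457, 0.2283]
tcp_rot: [0.012, 0.956, -0.036, 0.292]
contact_force: [-24.0, 2.4, 1.3]
width: 0.001
grasp_force: 11.8
```

Force climbed to 24 N after 25 mm of travel, so the lever is at its upper stop. I'll withdraw below the guard and go back over the tab.

```bash
python3 -m crank '[[[-0.13,0.01,-0.09],0],[[-0.13,0.01,-0.09],0],[[-0.13,0.01,-0.09],0],[[-0.13,0.01,-0.09],0],[[-0.13,0.01,-0.09],0],[[-0.569,0.045,0.821],0],[[-0.569,0.045,0.821],0],[[-0.569,0.045,0.821],0],[[-0.569,0.045,0.821],0],[[-0.569,0.045,0.821],0]]'
python3 -m crank '[[[-0.43,0.04,0.93],0],[[-0.43,0.04,0.93],0],[[-0.43,0.04,0.93],0],[[-0.43,0.04,0.93],0],[[-0.43,0.04,0.93],0],[[-0.43,0.04,0.93],0],[[0.5,-0.04,0.6],0],[[0.5,-0.04,0.6],0],[[0.5,-0.04,0.6],0],[[0.5,-0.04,0.6],0]]' -0.3
python3 - <<'E'
from workcell import robot,camera
from h import *
import cv2
print(robot.read_state()['qpos'].round(3), robot.read_state()['tcp_rot'].round(4))
# bright knob centroid in scene
im=camera("scene")[195:230,262:305].astype(int); cv2.imwrite("pics/s8.png",im[:,:,::-1].astype('uint8'))
old=cv2.imread("pics/s6.png")
g=im.sum(2); ys,xs=np.where(g>np.sort(g.ravel())[-25]); print(np.median(xs)+262,np.median(ys)+195,xs+262,ys+195)
for a in(-20,20):
    r=np.radians(a); e=np.array([.708,.1335,.105]); d=np.array([-.819,.065,-.571]);n=np.array([-.572,.046,.819])
    print(proj("scene",e+d*(.055-.036*np.sin(r))+n*.036*np.cos(r)))
E
```

```text
time: 31.6
eef_pos: [0.4761, 0.151, 0.3039]
tcp_rot: [0.011, 0.955, -0.036, 0.296]
contact_force: [1.7, 0.1, 0.2]
width: -0.001
grasp_force: 0.0
time: 32.6
eef_pos: [0.4653, 0.1525, 0.4634]
tcp_rot: [0.011, 0.955, -0.036, 0.296]
contact_force: [0.4, -0.4, -0.7]
width: 0.653
grasp_force: 0.0
[ 0.27   0.044  1.712 -0.262  0.83   2.038] [ 0.011   0.9546 -0.0361  0.2956]
302.0 201.0 [298 299 298 299 304 300 301 302 303 304 300 301 302 303 304 300 301 302
 303 304 301 302 303 304] [195 195 196 199 199 200 200 200 200 200 201 201 201 201 201 202 204 204
 204 204 205 205 205 205]
[282.20539974 210.91552799]
[279.91674676 203.93989873]
```

Run:
```python
import cv2,numpy as np
im=cv2.imread("pics/s8.png").sum(2) if 0 else cv2.imread("pics/s8.png").astype(int).sum(2)
print(im[2:24,10:30]//3)
```

```text
[[ 91  89  85  94  92  90  92  82  89  88  92  95  96 102 104 112 119 115
  121 111]
 [ 90  90  88  89  88  98  95 104 108 109 116 112 120 127 131 127 126 127
  132 123]
 [ 98  99 100 106 113 118 122 128 131 129 127 127 129 123 124 128 139 135
  144 117]
 [119 118 129 132 132 132 126 123 124 124 122 124 126 120 113 118 149 162
  156 109]
 [131 125 123 126 121 122 125 123 118 116 116 118 119 120 117 111 120 149
  144 116]
 [125 123 121 115 115 114 119 120 117 120 118 120 119 123 125 126 121 110
  126 126]
 [122 121 117 123 114 117 119 122 125 130 127 129 129 129 124 125 127 125
  132 130]
 [119 117 125 128 129 125 129 122 116 124 122 124 124 123 126 127 129 127
  125 129]
 [125 130 124 128 127 125 127 123 124 140 136 122 125 127 125 125 121 127
  126 124]
 [128 129 128 127 131 124 128 157 150 158 159 123 127 130 125 123 128 123
  125 129]
 [125 127 126 128 125 120 143 185 153 144 141 128 122 120 127 128 127 128
  124 129]
 [125 129 129 128 125 116 132 165 140 115 118 119 102 105 128 131 129 126
  126 127]
 [131 125 123 120 112 106 109 124 125 119 116  97  95 116 130 127 125 124
  127 126]
 [124 107 102  97  97  89 107 130 123 124 120  99 100 104 118 128 127 126
  128 128]
 [123  95  96  97  98  93 103 129 122 123 114 100  96  95 105 127 120 116
  121 118]
 [125 104  97  98  94  97 104 122 121 123 115  97  93  95 113 122 130 157
  156 151]
 [130 122 105  98 100  94 100 125 134 130 115  96 118 116 125 144 170 192
  191 189]
 [127 124 103  93  98 120 118 132 148 146 124 120 145 144 145 164 194 184
  182 185]
 [121 120 112 117 124 146 139 115 141 126 115 136 144 140 137 154 191 185
  183 182]
 [159 159 157 144 144 146 136 122 137 121 130 142 141 143 140 156 181 188
  184 179]
 [190 192 182 140 145 146 144 141 142 143 141 141 139 139 136 141 167 185
  184 178]
 [184 185 181 142 140 139 142 143 139 140 142 140 147 137 130 125 158 186
  185 188]]
```

The knob is now at (280, 207) against a prediction of (279.9, 203.9), with the same ~+2.5 px offset as before, so the lever is fully up. Next I'll grip the tab again.

```bash
python3 -m crank '[[[0.307,-0.022,-0.427],0],[[0.307,-0.022,-0.427],0],[[0.307,-0.022,-0.427],0],[[0.307,-0.022,-0.427],0],[[0.307,-0.022,-0.427],0],[[0.307,-0.022,-0.427],0],[[0.307,-0.022,-0.427],0],[[0.307,-0.022,-0.427],0],[[0.307,-0.022,-0.427],0],[[0.307,-0.022,-0.427],0]]'
python3 -m crank '[[[0,0,0],0],[[0,0,0],0],[[0,0,0],0],[[0,0,0],0],[[0,0,0],0],[[0,0,0],0],[[0,0,0],0],[[0,0,0],0],[[0,0,0],0],[[0,0,0],0]]' 1
```

```text
time: 33.65
eef_pos: [0.527, 0.1481, 0.3767]
tcp_rot: [0.011, 0.955, -0.036, 0.295]
contact_force: [-0.7, -0.8, 0.0]
width: 0.652
grasp_force: 0.0
time: 34.65
eef_pos: [0.5263, 0.1479, 0.3779]
tcp_rot: [0.011, 0.955, -0.036, 0.296]
contact_force: [-3.6, -5.1, 2.9]
width: 0.172
grasp_force: 58.9
```

```bash
python3 -m crank '[[[-0.41,0.03,-0.3],0],[[-0.4,0.03,-0.33],0],[[-0.37,0.03,-0.37],0],[[-0.34,0.03,-0.39],0],[[-0.31,0.02,-0.42],0],[[-0.27,0.02,-0.44],0],[[-0.24,0.02,-0.46],0],[[-0.2,0.02,-0.48],0],[[-0.16,0.01,-0.5],0],[[-0.12,0.01,-0.51],0]]'
python3 -m crank '[[[-0.06,0,-0.52],0],[[-0.04,0,-0.52],0],[[0,0,-0.52],0],[[0.05,0,-0.52],0],[[0.09,-0.01,-0.51],0],[[0.13,-0.01,-0.51],0],[[0,0,0],0],[[0,0,0],0],[[0,0,0],0],[[0,0,0],0]]'
python3 -c "
from workcell import robot
print(robot.read_state()['qpos'])"
```

```text
time: 35.65
eef_pos: [0.4693, 0.153, 0.2939]
tcp_rot: [0.01, 0.955, -0.036, 0.296]
contact_force: [-12.0, 2.4, 8.0]
width: 0.175
grasp_force: 67.6
time: 36.65
eef_pos: [0.4728, 0.1527, 0.2312]
tcp_rot: [0.011, 0.955, -0.036, 0.295]
contact_force: [-6.4, 5.8, -0.4]
width: 0.173
grasp_force: 61.8
[ 0.26564408  0.36309262  1.93324829 -0.61577683  0.3308691   2.4462543 ]
```

```bash
python3 -m crank '[[[0,0,0],0],[[0,0,0],0],[[0,0,0],0],[[-0.48,0.04,0.68],0],[[-0.48,0.04,0.68],0],[[-0.48,0.04,0.68],0],[[0.425,-0.04,0.35],0],[[0.425,-0.04,0.35],0],[[0.425,-0.04,0.35],0],[[0.425,-0.04,0.35],0]]' -0.3
python3 -m crank '[[[0,0,0],0],[[0,0,0],0],[[0,0,0],0],[[0,0,0],0],[[0.228,-0.018,-0.328],0],[[0.228,-0.018,-0.328],0],[[0.228,-0.018,-0.328],0],[[0.228,-0.018,-0.328],0],[[0.228,-0.018,-0.328],0],[[0,0,0],0]]' 1
python3 -m crank '[[[0.114,-0.009,-0.164],0],[[0.114,-0.009,-0.164],0],[[0.114,-0.009,-0.164],0],[[0.114,-0.009,-0.164],0],[[0.114,-0.009,-0.164],0],[[0,0,0],0],[[0,0,0],0],[[0,0,0],0],[[0,0,0],0],[[0,0,0],0]]'
```

```text
time: 37.65
eef_pos: [0.479, 0.1513, 0.3007]
tcp_rot: [0.011, 0.955, -0.036, 0.296]
contact_force: [1.2, 0.1, -0.1]
width: 0.65
grasp_force: 0.0
time: 38.65
eef_pos: [0.5018, 0.1494, 0.2662]
tcp_rot: [0.011, 0.955, -0.036, 0.295]
contact_force: [-0.8, 0.3, 0.5]
width: 0.001
grasp_force: 0.0
time: 39.65
eef_pos: [0.5129, 0.1487, 0.2512]
tcp_rot: [0.011, 0.955, -0.036, 0.295]
contact_force: [-0.3, 0.5, 0.3]
width: 0.002
grasp_force: 0.0
```

```bash
python3 -m crank '[[[0.043,-0.003,-0.062],0],[[0.043,-0.003,-0.062],0],[[0.043,-0.003,-0.062],0],[[0.043,-0.003,-0.062],0],[[0.043,-0.003,-0.062],0],[[0.043,-0.003,-0.062],0],[[0,0,0],0],[[0,0,0],0],[[0,0,0],0],[[0,0,0],0]]'
python3 -m crank '[[[0.028,-0.002,-0.041],0],[[0.028,-0.002,-0.041],0],[[0.028,-0.002,-0.041],0],[[0.028,-0.002,-0.041],0],[[0,0,0],0],[[0,0,0],0],[[0,0,0],0],[[0,0,0],0],[[0,0,0],0],[[0,0,0],0]]'
```

```text
time: 40.65
eef_pos: [0.518, 0.1483, 0.2436]
tcp_rot: [0.011, 0.955, -0.036, 0.295]
contact_force: [0.6, -0.0, -0.4]
width: -0.002
grasp_force: 0.0
time: 41.65
eef_pos: [0.5203, 0.1482, 0.2403]
tcp_rot: [0.011, 0.955, -0.036, 0.295]
contact_force: [-0.4, 0.3, -0.3]
width: -0.002
grasp_force: 0.0
```

```bash
python3 -m crank '[[[0.028,-0.002,-0.041],0],[[0.028,-0.002,-0.041],0],[[0.028,-0.002,-0.041],0],[[0.028,-0.002,-0.041],0],[[0,0,0],0],[[0,0,0],0],[[0,0,0],0],[[0,0,0],0],[[0,0,0],0],[[0,0,0],0]]'
python3 -m crank '[[[0.028,-0.002,-0.041],0],[[0.028,-0.002,-0.041],0],[[0.028,-0.002,-0.041],0],[[0,0,0],0],[[0,0,0],0],[[0,0,0],0],[[0,0,0],0],[[0,0,0],0],[[0,0,0],0],[[0,0,0],0]]'
```

```text
time: 42.65
eef_pos: [0.5225, 0.148, 0.237]
tcp_rot: [0.011, 0.955, -0.036, 0.295]
contact_force: [0.0, -0.5, -0.0]
width: 0.004
grasp_force: 0.0
time: 43.65
eef_pos: [0.5235, 0.1481, 0.2359]
tcp_rot: [0.011, 0.955, -0.036, 0.295]
contact_force: [-31.4, -1.5, 27.5]
width: 0.006
grasp_force: 19.9
```

There's a firm 42 N stop at the shut plane, and the hinge alone would give about 1 N. I'll retreat and compare with the first pictures, where the guard was shut.

```bash
python3 -m crank '[[[-0.569,0.045,0.821],0],[[-0.569,0.045,0.821],0],[[-0.569,0.045,0.821],0],[[-0.569,0.045,0.821],0],[[-0.569,0.045,0.821],0],[[-0.569,0.045,0.821],0],[[-0.8,0,1],0],[[-0.8,0,1],0],[[-0.8,0,1],0],[[-0.8,0,1],0]]'
python3 - <<'E'
from workcell import camera
import cv2,numpy as np
from h import *
for n in("scene","top"):
    a=cv2.imread(f"pics/{n}0.png").astype(int); b=camera(n)[:,:,::-1]; cv2.imwrite(f"pics/{n}9.png",b); b=b.astype(int)
    d=np.abs(a-b).sum(2)>60
    p=proj(n,(.574,.1445,.065)).round().astype(int); x,y=p
    print(n,p,"tab region changed px",d[y-8:y+9,x-8:x+9].sum(),"guard corners:",[d[v-4:v+5,u-4:u+5].sum() for u,v in [proj(n,q).round().astype(int) for q in((.6023,.201,.0804),(.5944,.0807,.0723))]])
    print("catch",b[proj(n,(.598,-.017,.018)).round().astype(int)[1],proj(n,(.598,-.017,.018)).round().astype(int)[0]])
    g=lambda m:"\n".join("".join('#' if v<200 else '.' for v in r) for r in m.sum(2)[y-12:y+13,x-22:x+23])
    if n=="scene": print(g(a));print();print(g(b))
E
```

```text
time: 44.65
eef_pos: [0.3912, 0.1532, 0.4139]
tcp_rot: [0.011, 0.955, -0.036, 0.295]
contact_force: [0.7, -0.8, 0.1]
width: -0.001
grasp_force: 0.0
scene [289 229] tab region changed px 34 guard corners: [np.int64(5), np.int64(5)]
catch [182 176 180]
....................................#........
................................####.........
...........................#.#...............
.......................##....................
.................#...........................
.............###.............................
........##...................................
...###.......................................
.............................................
.............................................
.............................................
.............................................
.............................................
.............................................
.............................................
.............................................
.............................................
.............................................
.....................
[... 851 characters left out ...]
..
.............................................
.............................................
.............................................
.............................................
.............................................
.............................................
.............................................
.............................................
.............................................
.............................................
.............................................
.............................................
.............................................
top [287 206] tab region changed px 104 guard corners: [np.int64(15), np.int64(5)]
catch [60 58 56]
```

The guard's lower edge is within about 1 px of its starting shut line, slightly lower if anything. The catch reads bright, so it's up, and the arm is clear. Handing in.

```bash
python3 -c "
from workcell import robot
print(robot.sign_off())"
```

```text
the job is handed in; nothing more can be done
None
```

I handed the job in at about 45 s: the pack is home with the catch up, the lever was pushed to its upper stop with the guard fully raised, and the guard is shut again. Two limits may have been passed: the wrist force read about 121 N against 120 N during the pack push, and joint 6 read 2.554 against its 2.55 limit while I first gripped the tab.

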